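# Set and lock the depth stop on a foam brick

## Robot

A 6-joint arm with a two-finger parallel gripper is mounted at the origin on a cart in front of the work surface, level with it; the furniture and walls round the work are solid. World frame = base frame: x ahead of the robot, y to its left, z up, the work surface at z = 0. Lengths are in m, angles in rad, forces in N, time in s.
With the tool pointing down it reaches from about 0.3 to 0.875 m from the base axis. Payload 6.4 kg.
Tool frame: the origin (TCP) lies at the very end of the fingers, on their centre line; the grasp point (between the pads) lies 19 mm behind it; z points along the fingers, x is the direction in which the jaws open and shut, and the axes are right-handed (so a half turn about z gives the same grasp; the last joint's range is limited). The gripper opens to 88 mm and grips with 3 to 60 N. Pads are 18 mm wide; open, the fingers measure 123 mm over their backs; the gripper's body (75 mm by 187 mm) begins 45 mm behind the grasp point.
Start: joints at [1.084, 0.181, 1.607, -0, 1.354, -0.206], TCP at [0.159, 0.552, 0.239] pointing down, gripper open.
Joint ranges: [-2.99, 2.99], [-0.89, 2.07], [0.3, 2.58], [-1.14, 4.28], [0, 2.63], [-3.12, 3.12]. Speed limits (rad/s): [2.57, 2.57, 3.01, 3.14, 3.14, 3.14].

## Interface

Orientations are given as [roll, pitch, yaw] about the fixed x, y, z axes, in that order (R = Rz(yaw) Ry(pitch) Rx(roll)).
In Python, from station import r gives the robot as it stands.
- The arm moves only by the tool apply_moves, never from a script. Its argument "commands" is a list of rows, each an object of numbers: "wx", "wy", "wz": the turn, a rotation vector about the world's x, y, z in rad; "dx", "dy", "dz": the shift along the world's x, y, z in mm; "claw": the finger opening in mm, from 0 to 88.1. A call has 1 to 8 rows; each row is the pose to reach, as a shift and turn from the pose measured when the call began; what a row does not reach only later rows make up. A row lasts 1/8 s, in which the tool goes at most 62.5 mm and 10.7 degrees, less where a joint would pass 70% of its speed; a pose out of reach is approached as far as the arm can. A call with a gripper value outside its range is refused whole. The fingers move at their own pace and stop on an object; "grip_force" is the grip in N (left out, the last holds). Time passes only in rows, so rows that repeat a pose let the fingers close. It gives the time, the measured TCP pose, the force and the opening at its end, in the units of the state.
- r.get_obs(): the state, without advancing time (a new reading comes with each control period).
- r.grab_frame(name): name is "scene" or "top"; returns a dict with "image" (480x640x3 uint8, blue, green, red), "fx", "fy", "cx", "cy" (pixels), "origin" and "orientation" of the camera in the world. Camera axes: x right, y down, z forward; pixel columns grow to the right and rows downward; lengths in m; the calibration is good to about 2 mm. A picture is of the moment at which its call begins. There is no depth.
- r.job_done(): hands the job in, once; it reports no verdict.
The state is a dict: "time_s": time; "q": joint angles; "joint_velocities": joint speeds; "joint_efforts": joint torques, N m; "tool_pos": TCP position; "ee_rot": TCP orientation; "ft_force": force on the tool from outside, world axes, zero at the start; "torque": the same for the moment, N m; "opening": finger opening in m.
Only numpy, scipy, OpenCV 4.12 (cv2) and the standard library are available. Lean on these libraries where they do the work, as an engineer would, in place of code of your own. Each camera call takes 0.05 s, during which the arm holds its last target. There are 200 camera calls.

## Task

Set the blue depth-stop stand to the green foam brick lying in it: take the black knob and lower the stop rod until its rubber foot rests gently on the brick, then swing the red-handled clamp lever fully round to lock the rod there. The foam dents easily, so feel for the touch and do not press hard; leave the foot touching and the other things on the table alone.

Things in the scene. Friction and masses are not known exactly. Their poses are not given: they have to be found in the camera images.
- stand: Fixed blue depth-stop stand, 200 x 270 mm base, 160 mm high without knob and lever. Origin: on the table, under the rod's axis. Its -x side is the open front (it faces the robot at yaw 0), the column stands at +x, z up. The head carries the vertical rod at x = y = 0 and the clamp lever's pivot at x = 0, y = +26 mm.
- stop_knob (a point): Centre of the black round knob (30 mm diameter, 22 mm straight grip, whole knob 32 mm high) on top of the rod; grip it from above. When the stop is up it is 257 mm above the table. Until it is lowered, nothing on the stand is higher than the knob; the red post is at the stand's +y side while the clamp is loose, so fingers closing along the stand's x go clear of it.
- depth_stop (a joint): Slide of the rod, m: 0 fully up, grows as it is lowered, end stop 0.056. It stays where it is left: about 3 N of dry friction; knob, rod and foot weigh about 1.4 N, so about 1.6 N of push moves it freely down. Foot meets brick somewhere between 0.025 and 0.05.
- stop_foot: Round black rubber foot, 17 mm diameter, 10 mm high, at the rod's lower end; origin at the centre of its underside. It is sprung: it yields 1 mm for each 6 N, at most 3 mm. Under it, in a plywood tray, lies the green foam brick (68 x 200 mm); packing under that differs, so the height of its top is not known and must be found by touch. More than 10 N from the foot dents it.
- clamp_lever (a joint): Clamp lever, rad: 0 to 0.3 loose (arm points to the stand's +y), 1.45 fully locked at the end stop (arm points to the stand's -x); grows counter-clockwise from above. A cam on it begins to bear on the rod at 0.9 and then it turns more stiffly, up to about 8 N at the post near 1.2, eases past centre at 1.3 and stays home; let go between 0.9 and 1.3 it backs off slowly.
- lever_post (a point): Middle of the upright red handle post at the end of the lever arm, 14 to 17 mm thick, 58 mm high, point 19 mm below its top and 212 mm above the table; 75 mm from the pivot. It can be pinched from above or pushed sideways.
- lever_axis (a point): Point on the vertical pivot axis of the clamp lever, level with point lever_post.
- stapler: Blue stapler, 36 x 145 x 46 mm, bystander; origin at its underside.
- ribbon_pink: Spool of pink ribbon, 90 mm diameter, 28 mm high, bystander; origin at its underside.
- secateurs: Red-handled secateurs, 40 x 179 x 14 mm, bystander; origin at the underside.
- scissors: Blue-handled scissors lying flat, 87 x 199 x 9 mm, bystander; origin at the underside.

How it is judged:
By the outcome, as a careful person would: the job done as asked, in the order asked, and still so for the second after the job is handed in, with the robot touching nothing.
It also fails if it takes over 59 s, if anything falls off the work surface, if the arm or the gripper's body presses on something with over 40 N, if the wrist force passes 120 N, or if a joint passes its speed limit or range.

## Working session

There is one attempt and no reset: what is moved stays moved. The work goes in short steps, Python scripts to look and compute and a tool call to move; the robot and the scene stay as the last step left them, time stands still between calls to the robot, and variables do not carry over. Pictures are saved under pics/ and viewed, about 8 in all and at most 12, crops included, and the job is handed in when it is done.

Besides the shell and the picture viewer there is one more tool, called after "Call:" by a JSON object that holds its "fn" and its "kwargs". apply_moves: Moves the arm, as the interface text tells. Its arguments: {"type":"object","properties":{"commands":{"type":"array"},"grip_force":{"type":"number"}},"required":["commands"]}

```bash
mkdir -p pics; python3 - <<'E'
from station import r
import cv2, numpy as np
for n in ("scene","top"):
    f=r.grab_frame(n); cv2.imwrite(f"pics/{n}0.png",f["image"])
    print(n,f["fx"],f["fy"],f["cx"],f["cy"],np.round(f["origin"],4).tolist(),np.round(f["orientation"],4).tolist())
print(r.get_obs())
E
```

```text
scene 444.4505735954696 444.4505735954696 324.5045614550683 239.3180172402862 [-0.1339, -0.4315, 0.9292] [-2.2886, 0.0221, -1.0329]
top 500.06339506800384 500.06339506800384 312.7200492323423 237.54835347863033 [0.44, 0.0393, 1.1157] [-2.9733, -0.0077, -1.5748]
{'time_s': 0.1, 'q': array([ 1.08370450e+00,  1.81485419e-01,  1.60784583e+00, -3.79104705e-05,
        1.35381244e+00, -2.06295110e-01]), 'joint_velocities': array([ 0.00156722, -0.00087131, -0.00270582,  0.00131193,  0.00133482,
       -0.00035184]), 'joint_efforts': array([ 8.53919864e-04, -4.34826350e+01, -3.42695510e+01,  7.03433342e-02,
        3.40472243e-02, -1.60553043e-06]), 'tool_pos': array([0.15911585, 0.55206583, 0.23791979]), 'ee_rot': array([-3.14131117e+00,  1.52573134e-03,  1.29000801e+00]), 'ft_force': array([-0.92002039,  0.16931769,  0.78159061]), 'torque': array([-0.09242185,  0.04334379,  0.03077538]), 'opening': 0.08796082852739427}
```

View pics/scene0.png

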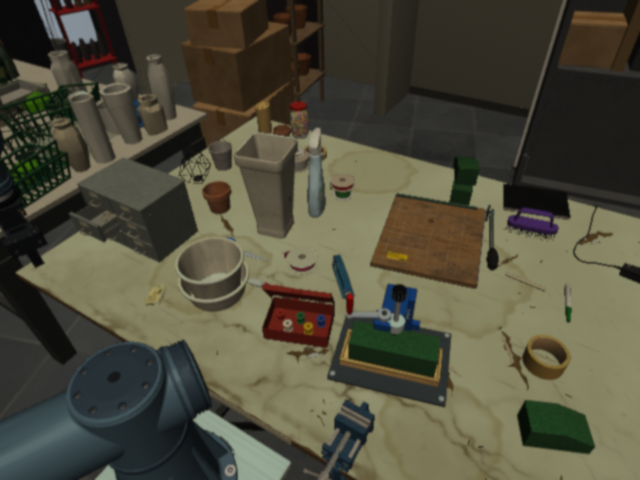

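View pics/top0.png

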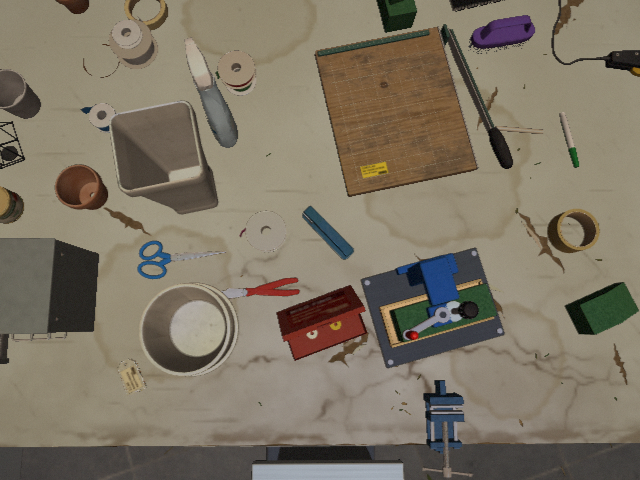

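The top view shows the stand with its knob near (467,310) and red post near (412,336). In the scene view the knob is near (399,292) and the post near (350,302). I'll zoom in and triangulate.

```bash
cat > h.py <<'E'
import cv2, numpy as np
from scipy.spatial.transform import Rotation as R
CAM={}
def cam(f):
    return f["fx"],f["fy"],f["cx"],f["cy"],np.array(f["origin"]),R.from_euler("xyz",f["orientation"]).as_matrix()
def ray(f,u,v):
    fx,fy,cx,cy,o,M=cam(f); d=M@np.array([(u-cx)/fx,(v-cy)/fy,1]); return o,d/np.linalg.norm(d)
def plane(f,u,v,z):
    o,d=ray(f,u,v); return o+d*(z-o[2])/d[2]
def proj(f,p):
    fx,fy,cx,cy,o,M=cam(f); c=M.T@(np.array(p)-o); return np.array([fx*c[0]/c[2]+cx,fy*c[1]/c[2]+cy])
def two(f,a,g,b):
    o1,d1=ray(f,*a);o2,d2=ray(g,*b)
    s=np.linalg.lstsq(np.c_[d1,-d2],o2-o1,rcond=None)[0]
    p,q=o1+s[0]*d1,o2+s[1]*d2; return (p+q)/2,np.linalg.norm(p-q)
E
python3 - <<'E'
from h import *
from station import r
fs,ft=r.grab_frame("scene"),r.grab_frame("top")
def blobs(img,roi,kind):
    x0,y0,x1,y1=roi; c=img[y0:y1,x0:x1]; h=cv2.cvtColor(c,cv2.COLOR_BGR2HSV)
    if kind=="black": m=(h[...,2]<50)&(h[...,1]<120)
    if kind=="red": m=((h[...,0]<8)|(h[...,0]>172))&(h[...,1]>150)&(h[...,2]>70)
    n,l,s,cc=cv2.connectedComponentsWithStats(m.astype(np.uint8))
    return [(s[i].tolist(),(cc[i]+[x0,y0]).round(1).tolist()) for i in range(1,n) if s[i,4]>8]
for f,nm,a,b in((ft,"top",(440,285,500,335),(395,315,435,350)),(fs,"scene",(380,275,420,330),(336,285,372,320))):
    print(nm,"black",blobs(f["image"],a,"black"),"red",blobs(f["image"],b,"red"))
# base corners of stand in top image
h=cv2.cvtColor(ft["image"],cv2.COLOR_BGR2HSV)
a=cv2.resize(ft["image"][235:380,350:515],None,fx=4,fy=4,interpolation=cv2.INTER_CUBIC)[:,:400*2]
b=cv2.resize(fs["image"][270:400,320:465],None,fx=4,fy=4,interpolation=cv2.INTER_CUBIC)
cv2.imwrite("pics/t1.png",a);cv2.imwrite("pics/s1.png",b)
E
```

```text
top black [([12, 16, 27, 18, 292], [467.4, 309.6])] red [([15, 16, 8, 9, 54], [413.7, 335.3])]
scene black [([12, 10, 14, 18, 195], [398.8, 292.9])] red [([11, 9, 6, 20, 102], [349.4, 302.5])]
```

View pics/t1.png

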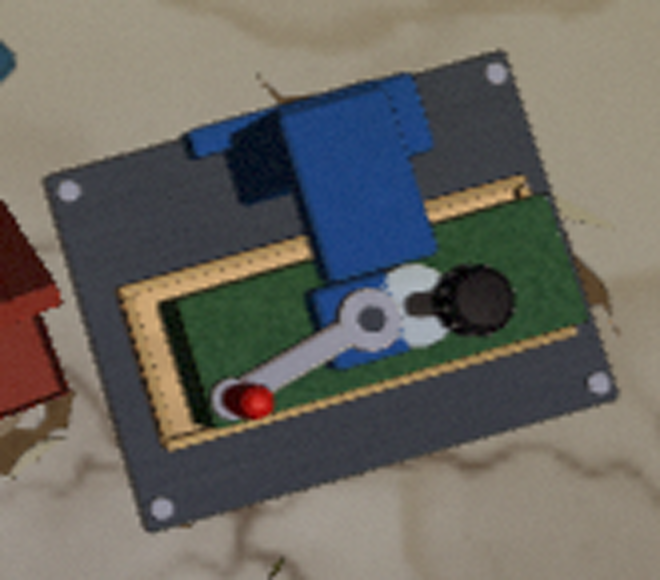

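View pics/s1.png

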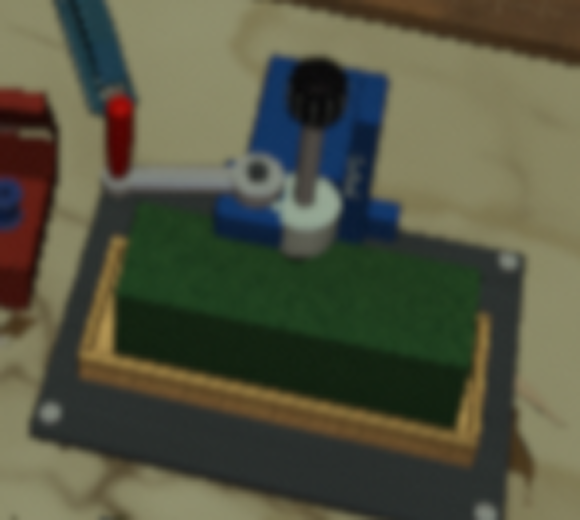

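The crops show the knob, post, pivot hub and the four base corners clearly. The stand is yawed about +15°, and nothing crowds the knob.

```bash
python3 - <<'E'
from h import *
from station import r
fs,ft=r.grab_frame("scene"),r.grab_frame("top")
c=lambda u,v:(350+u/4-.375,235+v/4-.375)
s=lambda u,v:(320+u/4-.375,270+v/4-.375)
k,e=two(ft,(467.4,309.6),fs,(398.8,292.9)); print("knob two",k.round(4),e)
print("knob planes",plane(ft,467.4,309.6,.265).round(4),plane(fs,398.8,292.9,.257).round(4))
p,e=two(ft,(414,335.3),fs,s(119,106)); print("post top",p.round(4),e, plane(ft,414,335.3,.229).round(4),plane(fs,349.4,302.5,.207).round(4))
cs=[plane(ft,*c(*q),.01) for q in((45,177),(503,50),(617,397),(150,530))]
print(np.round(cs,4)); 
for i in range(4): d=cs[(i+1)%4]-cs[i]; print(np.linalg.norm(d).round(4),np.degrees(np.arctan2(d[1],d[0])).round(1))
print("hub",two(ft,c(372,318),fs,s(258,172)))
E
```

```text
knob two [ 0.4612 -0.2349  0.2464] 0.0012076234454395512
knob planes [ 0.4604 -0.2285  0.265 ] [ 0.4524 -0.2384  0.257 ]
post top [ 0.4175 -0.1444  0.2289] 0.0008454067382939026 [ 0.4173 -0.1441  0.229 ] [ 0.4193 -0.1444  0.207 ]
[[ 0.5348 -0.0762  0.01  ]
 [ 0.6051 -0.3345  0.01  ]
 [ 0.4139 -0.3855  0.01  ]
 [ 0.3447 -0.1289  0.01  ]]
0.2677 -74.8
0.1979 -165.1
0.2658 105.1
0.1972 15.5
hub (array([ 0.4547065 , -0.21030612,  0.17596812]), np.float64(0.0010322035701841703))
```

Checks agree:
- The stand yaw is 15.1°, and the base measures 267x198 mm against 270x200 given.
- The hub minus 26 mm along the stand's y gives the axis at (0.461,-0.235), the same as the knob triangulation.
- The lever radius is 75.5 mm and its angle is about 0.26 rad.

I'm moving above the knob now.

Call:
{"fn": "apply_moves", "kwargs": {"commands": [{"dz":60,"claw":88},{"dz":110,"dx":10,"dy":-25},{"dx":32,"dy":-85,"dz":110,"wz":-0.15},{"dx":54,"dy":-140,"dz":110,"wz":-0.3},{"dx":76,"dy":-200,"dz":110,"wz":-0.45},{"dx":98,"dy":-255,"dz":110,"wz":-0.6},{"dx":120,"dy":-313,"dz":110,"wz":-0.75},{"dx":142,"dy":-370,"dz":110,"wz":-0.9}], "grip_force": 10}}

```text
schema error: expected keys wx, wy, wz, dx, dy, dz, claw
```

Call:
{"fn": "apply_moves", "kwargs": {"commands": [{"wx":0,"wy":0,"wz":0,"dx":0,"dy":0,"dz":60,"claw":88},{"wx":0,"wy":0,"wz":0,"dx":10,"dy":-25,"dz":110,"claw":88},{"wx":0,"wy":0,"wz":-0.15,"dx":32,"dy":-80,"dz":110,"claw":88},{"wx":0,"wy":0,"wz":-0.3,"dx":54,"dy":-138,"dz":110,"claw":88},{"wx":0,"wy":0,"wz":-0.45,"dx":76,"dy":-196,"dz":110,"claw":88},{"wx":0,"wy":0,"wz":-0.6,"dx":98,"dy":-254,"dz":110,"claw":88},{"wx":0,"wy":0,"wz":-0.75,"dx":120,"dy":-312,"dz":110,"claw":88},{"wx":0,"wy":0,"wz":-0.9,"dx":142,"dy":-370,"dz":110,"claw":88}], "grip_force": 10}}

```text
time_s: 1.3
tool_pos: [0.3014, 0.1806, 0.3487]
ee_rot: [3.141, -0.001, 0.386]
ft_force: [1.5, 0.7, 1.4]
opening: 0.0881
```

Call:
{"fn": "apply_moves", "kwargs": {"commands": [{"wx":0,"wy":0,"wz":-0.03,"dx":21,"dy":-55,"dz":0,"claw":88},{"wx":0,"wy":0,"wz":-0.06,"dx":43,"dy":-112,"dz":0,"claw":88},{"wx":0,"wy":0,"wz":-0.09,"dx":65,"dy":-169,"dz":0,"claw":88},{"wx":0,"wy":0,"wz":-0.123,"dx":87,"dy":-226,"dz":0,"claw":88},{"wx":0,"wy":0,"wz":-0.123,"dx":109,"dy":-283,"dz":0,"claw":88},{"wx":0,"wy":0,"wz":-0.123,"dx":131,"dy":-340,"dz":0,"claw":88},{"wx":0,"wy":0,"wz":-0.123,"dx":150,"dy":-390,"dz":0,"claw":88},{"wx":0,"wy":0,"wz":-0.123,"dx":160,"dy":-416,"dz":-10,"claw":88}]}}

```text
time_s: 2.3
tool_pos: [0.462, -0.2383, 0.3388]
ee_rot: [3.14, -0.001, 0.261]
ft_force: [0.3, 1.1, 0.5]
opening: 0.0879
```

```bash
python3 - <<'E'
from h import *
from station import r
fs,ft=r.grab_frame("scene"),r.grab_frame("top")
o=r.get_obs();print(o["tool_pos"],o["ee_rot"],o["ft_force"])
b=cv2.resize(fs["image"][200:330,310:455],None,fx=4,fy=4,interpolation=cv2.INTER_CUBIC)
t=cv2.resize(ft["image"][235:380,350:515],None,fx=4,fy=4,interpolation=cv2.INTER_CUBIC)
cv2.imwrite("pics/s2.png",b);cv2.imwrite("pics/t2.png",t)
E
```

```text
[ 0.46114131 -0.2374191   0.33677043] [-3.13960058e+00  1.05873411e-03  2.59951277e-01] [-0.21026704  0.14295285 -0.23237815]
```

View pics/s2.png

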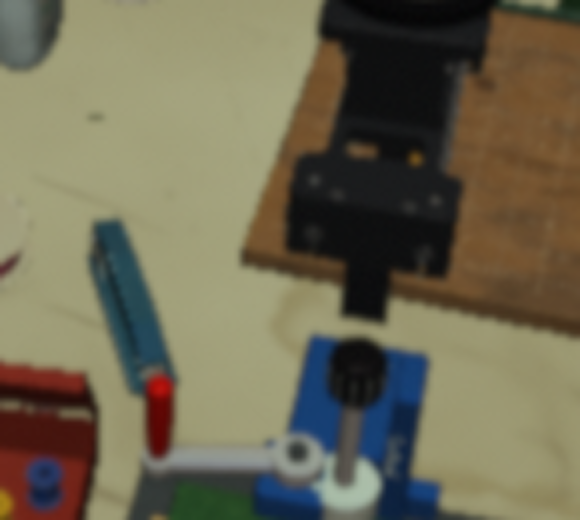

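The gripper sits over the knob, with the front finger tip at crop (365,320) and the knob at (358,370), well aligned. I'll descend and close.

Call:
{"fn": "apply_moves", "kwargs": {"commands": [{"wx":0,"wy":0,"wz":0.003,"dx":0,"dy":2,"dz":-35,"claw":88},{"wx":0,"wy":0,"wz":0.003,"dx":0,"dy":2,"dz":-70,"claw":88},{"wx":0,"wy":0,"wz":0.003,"dx":0,"dy":2,"dz":-90,"claw":88},{"wx":0,"wy":0,"wz":0.003,"dx":0,"dy":2,"dz":-99,"claw":88},{"wx":0,"wy":0,"wz":0.003,"dx":0,"dy":2,"dz":-99,"claw":88}]}}

```text
time_s: 3.02
tool_pos: [0.4611, -0.2348, 0.238]
ee_rot: [-3.139, 0.001, 0.263]
ft_force: [-0.4, 0.7, -0.3]
opening: 0.0878
```

Call:
{"fn": "apply_moves", "kwargs": {"commands": [{"wx":0,"wy":0,"wz":0,"dx":0,"dy":0,"dz":0,"claw":60},{"wx":0,"wy":0,"wz":0,"dx":0,"dy":0,"dz":0,"claw":40},{"wx":0,"wy":0,"wz":0,"dx":0,"dy":0,"dz":0,"claw":32},{"wx":0,"wy":0,"wz":0,"dx":0,"dy":0,"dz":0,"claw":25},{"wx":0,"wy":0,"wz":0,"dx":0,"dy":0,"dz":0,"claw":25},{"wx":0,"wy":0,"wz":0,"dx":0,"dy":0,"dz":0,"claw":25}], "grip_force": 10}}

```text
time_s: 3.78
tool_pos: [0.4611, -0.2348, 0.238]
ee_rot: [-3.139, 0.001, 0.264]
ft_force: [0.4, -0.2, -1.0]
opening: 0.0302
```

```bash
python3 - <<'E'
from h import *
from station import r
fs=r.grab_frame("scene")
o=r.get_obs();print(o["time_s"],o["tool_pos"],o["ee_rot"],o["ft_force"],o["opening"])
cv2.imwrite("pics/s3.png",cv2.resize(fs["image"][200:330,310:455],None,fx=4,fy=4,interpolation=cv2.INTER_CUBIC))
E
```

```text
3.825 [ 0.46114648 -0.23479785  0.2379895 ] [-3.13935801e+00  1.01487820e-03  2.63540971e-01] [ 0.41711763 -0.67537563  0.48893413] 0.029194164128398915
```

The knob is held at a 30 mm opening. I'm lowering 22 mm, which is short of the earliest possible contact.

Call:
{"fn": "apply_moves", "kwargs": {"commands": [{"wx":0,"wy":0,"wz":0,"dx":0,"dy":0,"dz":-3,"claw":25},{"wx":0,"wy":0,"wz":0,"dx":0,"dy":0,"dz":-7,"claw":25},{"wx":0,"wy":0,"wz":0,"dx":0,"dy":0,"dz":-11,"claw":25},{"wx":0,"wy":0,"wz":0,"dx":0,"dy":0,"dz":-15,"claw":25},{"wx":0,"wy":0,"wz":0,"dx":0,"dy":0,"dz":-19,"claw":25},{"wx":0,"wy":0,"wz":0,"dx":0,"dy":0,"dz":-22,"claw":25},{"wx":0,"wy":0,"wz":0,"dx":0,"dy":0,"dz":-22,"claw":25}]}}

```text
time_s: 4.7
tool_pos: [0.4611, -0.2348, 0.2154]
ee_rot: [-3.139, 0.001, 0.263]
ft_force: [1.3, -0.9, -3.1]
opening: 0.0292
```

```bash
cat > ff.py <<'E'
from station import r
import numpy as np
F=[];Z=[]
for i in range(8):
    r.grab_frame("top"); o=r.get_obs(); F.append(o["ft_force"]); Z.append(o["tool_pos"][2])
print(o["time_s"],"z",np.mean(Z).round(5),"F",np.mean(F,0).round(2),"sd",np.std(F,0).round(2),"open",round(o["opening"],4),o["tool_pos"][:2].round(4))
E
python3 ff.py
```

```text
5.1 z 0.21558 F [ 2.21 -1.36 -4.49] sd [0.27 0.46 0.52] open 0.0297 [ 0.4611 -0.2348]
```

The −4.4 N at rest is the rod's weight plus dry friction pulling back on the tool, so readings only count while moving down, where free travel should give about +1.6 N. I'll cut the grip to 4 N so the knob slips before the brick could see 10 N, then feel downward in small steps.

Call:
{"fn": "apply_moves", "kwargs": {"commands": [{"wx":0,"wy":0,"wz":0,"dx":0,"dy":0,"dz":-0.5,"claw":25},{"wx":0,"wy":0,"wz":0,"dx":0,"dy":0,"dz":-1,"claw":25}], "grip_force": 4}}

```text
time_s: 5.35
tool_pos: [0.4612, -0.2348, 0.2154]
ee_rot: [-3.14, 0.001, 0.264]
ft_force: [0.2, 0.4, 1.3]
opening: 0.0297
```

Call:
{"fn": "apply_moves", "kwargs": {"commands": [{"wx":0,"wy":0,"wz":0,"dx":0,"dy":0,"dz":-0.5,"claw":25},{"wx":0,"wy":0,"wz":0,"dx":0,"dy":0,"dz":-1,"claw":25}]}}

```text
time_s: 5.6
tool_pos: [0.4612, -0.2348, 0.2147]
ee_rot: [-3.14, 0.001, 0.264]
ft_force: [-0.6, 0.4, 1.0]
opening: 0.0297
```

Call:
{"fn": "apply_moves", "kwargs": {"commands": [{"wx":0,"wy":0,"wz":0,"dx":0,"dy":0,"dz":-0.5,"claw":25},{"wx":0,"wy":0,"wz":0,"dx":0,"dy":0,"dz":-1,"claw":25}]}}

```text
time_s: 5.85
tool_pos: [0.4612, -0.2348, 0.2137]
ee_rot: [-3.14, 0.001, 0.264]
ft_force: [-0.8, 1.3, 2.0]
opening: 0.0296
```

Free travel reads about +1.5 N, as expected. Continuing.

Call:
{"fn": "apply_moves", "kwargs": {"commands": [{"wx":0,"wy":0,"wz":0,"dx":0,"dy":0,"dz":-0.7,"claw":25},{"wx":0,"wy":0,"wz":0,"dx":0,"dy":0,"dz":-1.2,"claw":25}]}}

```text
time_s: 6.1
tool_pos: [0.4612, -0.2349, 0.213]
ee_rot: [-3.14, 0.001, 0.264]
ft_force: [-2.8, 1.3, 6.3]
opening: 0.0294
```

Call:
{"fn": "apply_moves", "kwargs": {"commands": [{"wx":0,"wy":0,"wz":0,"dx":0,"dy":0,"dz":-0.7,"claw":25},{"wx":0,"wy":0,"wz":0,"dx":0,"dy":0,"dz":-1.2,"claw":25}]}}

```text
time_s: 6.35
tool_pos: [0.4613, -0.2352, 0.2124]
ee_rot: [-3.141, 0.001, 0.264]
ft_force: [-2.6, 1.2, 6.5]
opening: 0.0294
```

Call:
{"fn": "apply_moves", "kwargs": {"commands": [{"wx":0,"wy":0,"wz":0,"dx":0,"dy":0,"dz":-0.7,"claw":25},{"wx":0,"wy":0,"wz":0,"dx":0,"dy":0,"dz":-1.2,"claw":25}]}}

```text
time_s: 6.6
tool_pos: [0.4614, -0.2354, 0.2119]
ee_rot: [3.142, 0.001, 0.264]
ft_force: [-2.7, 1.0, 5.8]
opening: 0.0297
```

Call:
{"fn": "apply_moves", "kwargs": {"commands": [{"wx":0,"wy":0,"wz":0,"dx":0,"dy":0,"dz":-0.7,"claw":25},{"wx":0,"wy":0,"wz":0,"dx":0,"dy":0,"dz":-1.2,"claw":25}]}}

```text
time_s: 6.85
tool_pos: [0.4615, -0.2357, 0.2113]
ee_rot: [3.141, 0.001, 0.264]
ft_force: [-2.6, -0.3, 6.7]
opening: 0.0296
```

The force stepped up to about 6.3 N at z≈0.213 and then stayed level, so the knob is probably slipping in the light grip. I'll check by picture.

```bash
python3 - <<'E'
from h import *
from station import r
fs=r.grab_frame("scene")
cv2.imwrite("pics/s4.png",cv2.resize(fs["image"][255:355,345:465],None,fx=5,fy=5,interpolation=cv2.INTER_CUBIC))
E
python3 ff.py
```

```text
7.3 z 0.21129 F [-1.97  0.9   6.  ] sd [0.43 0.52 0.59] open 0.0295 [ 0.4614 -0.2357]
```

View pics/s4.png

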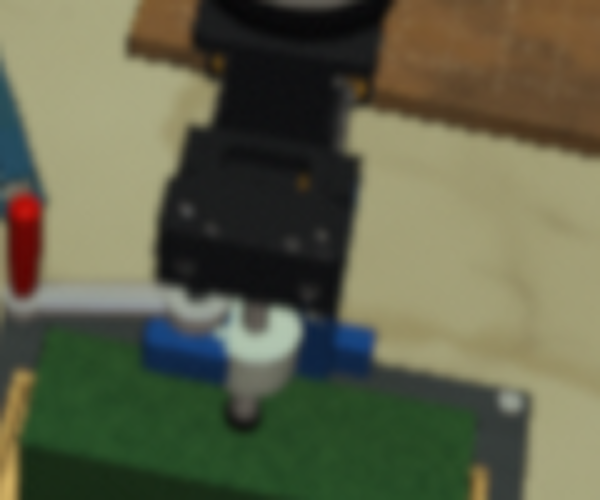

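```bash
python3 - <<'E'
from h import *
from station import r
fs,ft=r.grab_frame("scene"),r.grab_frame("top")
c=lambda u,v:(350+u/4-.375,235+v/4-.375)
s=lambda u,v:(320+u/4-.375,270+v/4-.375)
print("brick R",two(ft,c(585,327),fs,s(468,362)),"L",two(ft,c(212,428),fs,s(118,295)))
A=np.array([.461,-.235])
cam0=np.array(fs["origin"])[:2]; d=(cam0-A)/np.linalg.norm(cam0-A)
for z in (.06,.07,.08,.09,.1,.11,.12): print(z,proj(fs,[*(A+d*.0085),z]).round(1),proj(fs,[*A,z]).round(1))
E
```

```text
brick R (array([ 0.45178871, -0.33979046,  0.0977303 ]), np.float64(0.003984027978602611)) L (array([ 0.4026735 , -0.15195694,  0.08688728]), np.float64(0.004879164549345164))
0.06 [391.1 350.3] [391.5 347.2]
0.07 [391.4 347.7] [391.8 344.6]
0.08 [391.7 345.1] [392.1 342. ]
0.09 [392.1 342.4] [392.5 339.4]
0.1 [392.4 339.8] [392.8 336.7]
0.11 [392.8 337.1] [393.2 334. ]
0.12 [393.1 334.3] [393.5 331.2]
```

The foot (bottom near crop (242,430), z≈0.095) is on the brick top (z≈0.09–0.098). The force rose 4.3 N over 0.7 mm, which matches the 6 N/mm foot spring. Contact is therefore at z≈0.2136 and the foot force about 4.4 N, held there by finger slip. I'll release and rise.

Call:
{"fn": "apply_moves", "kwargs": {"commands": [{"wx":0,"wy":0,"wz":0,"dx":0,"dy":0.5,"dz":0,"claw":34},{"wx":0,"wy":0,"wz":0,"dx":0,"dy":0.5,"dz":0,"claw":50},{"wx":0,"wy":0,"wz":0,"dx":0,"dy":0.5,"dz":0,"claw":60},{"wx":0,"wy":0,"wz":0,"dx":0,"dy":0.5,"dz":0,"claw":60},{"wx":0,"wy":0,"wz":0,"dx":0,"dy":0.5,"dz":20,"claw":60},{"wx":0,"wy":0,"wz":0,"dx":0,"dy":0.5,"dz":50,"claw":60},{"wx":0,"wy":0,"wz":0,"dx":0,"dy":0.5,"dz":62,"claw":60}]}}

```text
time_s: 8.28
tool_pos: [0.4621, -0.2357, 0.275]
ee_rot: [3.139, -0.001, 0.264]
ft_force: [0.2, -0.8, -0.2]
opening: 0.0598
```

Call:
{"fn": "apply_moves", "kwargs": {"commands": [{"wx":0,"wy":0,"wz":0.09,"dx":-15,"dy":30,"dz":0,"claw":60},{"wx":0,"wy":0,"wz":0.18,"dx":-30,"dy":61,"dz":0,"claw":60},{"wx":0,"wy":0,"wz":0.257,"dx":-44,"dy":91,"dz":0,"claw":60},{"wx":0,"wy":0,"wz":0.257,"dx":-44,"dy":91,"dz":0,"claw":60}]}}

```text
time_s: 8.78
tool_pos: [0.4173, -0.1432, 0.2745]
ee_rot: [3.139, -0.001, 0.523]
ft_force: [0.5, -0.9, -0.0]
opening: 0.0597
```

```bash
python3 - <<'E'
from h import *
from station import r
fs=r.grab_frame("scene");ft=r.grab_frame("top")
o=r.get_obs();print(o["time_s"],o["tool_pos"],o["ee_rot"],o["ft_force"],o["opening"])
a=cv2.resize(fs["image"][245:345,330:430],None,fx=5,fy=5,interpolation=cv2.INTER_CUBIC)
cv2.imwrite("pics/s5.png",a)
E
```

```text
8.875 [ 0.41823748 -0.14491336  0.27489101] [ 3.13794805e+00 -1.01429326e-03  5.20332693e-01] [0.1191832  0.41630555 0.40008519] 0.060027906859068565
```

View pics/s5.png

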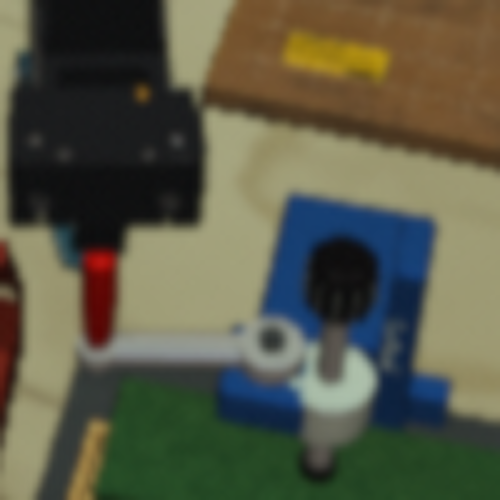

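The rod stayed down, with the foot still on the brick at crop (318,470). The finger is in line with the red post at crop (100,260). I'll descend and pinch it.

Call:
{"fn": "apply_moves", "kwargs": {"commands": [{"wx":0,"wy":0,"wz":0,"dx":-1,"dy":0,"dz":-25,"claw":60},{"wx":0,"wy":0,"wz":0,"dx":-1,"dy":0,"dz":-50,"claw":60},{"wx":0,"wy":0,"wz":0,"dx":-1,"dy":0,"dz":-72,"claw":60},{"wx":0,"wy":0,"wz":0,"dx":-1,"dy":0,"dz":-72,"claw":60}]}}

```text
time_s: 9.38
tool_pos: [0.4164, -0.145, 0.2011]
ee_rot: [3.142, 0.001, 0.519]
ft_force: [-0.7, 0.1, -0.5]
opening: 0.0597
```

Call:
{"fn": "apply_moves", "kwargs": {"commands": [{"wx":0,"wy":0,"wz":0,"dx":0,"dy":0,"dz":0,"claw":30},{"wx":0,"wy":0,"wz":0,"dx":0,"dy":0,"dz":0,"claw":18},{"wx":0,"wy":0,"wz":0,"dx":0,"dy":0,"dz":0,"claw":8},{"wx":0,"wy":0,"wz":0,"dx":0,"dy":0,"dz":0,"claw":8},{"wx":0,"wy":0,"wz":0,"dx":0,"dy":0,"dz":0,"claw":8},{"wx":0,"wy":0,"wz":0,"dx":0,"dy":0,"dz":0,"claw":8}], "grip_force": 25}}

```text
time_s: 10.12
tool_pos: [0.4166, -0.145, 0.2014]
ee_rot: [3.141, 0.0, 0.519]
ft_force: [-0.1, 0.7, 1.4]
opening: 0.0155
```

```bash
python3 - <<'E'
from station import r
import numpy as np
o=r.get_obs();print(o["time_s"],o["tool_pos"].round(4),o["ee_rot"].round(3),o["ft_force"].round(1),o["opening"])
P=np.array([.4544,-.2100]);v=o["tool_pos"][:2]-P;R=np.hypot(*v);a0=np.arctan2(v[1],v[0]);base=np.radians(105.1)
print("R",R,"lever",a0-base)
for L in (.4,.55,.7,.85,1,1.1,1.2,1.3,1.4,1.45,1.5):
    a=base+L; print(L,"wz",round(a-a0,3),((P+R*np.array([np.cos(a),np.sin(a)])-o["tool_pos"][:2])*1000).round(1))
E
```

```text
10.125 [ 0.4166 -0.145   0.2014] [3.141 0.    0.519] [-0.1  0.7  1.4] 0.015519810986123109
R 0.07514920710825129 lever 0.26286144240839304
0.4 wz 0.137 [-8.5 -5.8]
0.55 wz 0.287 [-16.9 -13.4]
0.7 wz 0.437 [-24.  -22.1]
0.85 wz 0.587 [-29.7 -31.8]
1 wz 0.737 [-33.9 -42.2]
1.1 wz 0.837 [-35.8 -49.5]
1.2 wz 0.937 [-37.  -56.9]
1.3 wz 1.037 [-37.4 -64.4]
1.4 wz 1.137 [-37.1 -71.9]
1.45 wz 1.187 [-36.6 -75.7]
1.5 wz 1.237 [-36.  -79.4]
```

The post is pinched at 15.5 mm with radius 75.1 mm. I'm swinging the lever in arc steps, first to about 0.9.

Call:
{"fn": "apply_moves", "kwargs": {"commands": [{"wx":0,"wy":0,"wz":0.07,"dx":-4.4,"dy":-2.7,"dz":0,"claw":8},{"wx":0,"wy":0,"wz":0.137,"dx":-8.5,"dy":-5.8,"dz":0,"claw":8},{"wx":0,"wy":0,"wz":0.212,"dx":-12.9,"dy":-9.4,"dz":0,"claw":8},{"wx":0,"wy":0,"wz":0.287,"dx":-16.9,"dy":-13.4,"dz":0,"claw":8},{"wx":0,"wy":0,"wz":0.362,"dx":-20.6,"dy":-17.6,"dz":0,"claw":8},{"wx":0,"wy":0,"wz":0.437,"dx":-24,"dy":-22.1,"dz":0,"claw":8},{"wx":0,"wy":0,"wz":0.512,"dx":-27,"dy":-26.8,"dz":0,"claw":8},{"wx":0,"wy":0,"wz":0.587,"dx":-29.7,"dy":-31.8,"dz":0,"claw":8}]}}

```text
time_s: 11.12
tool_pos: [0.3867, -0.1767, 0.2015]
ee_rot: [-3.142, 0.0, 1.109]
ft_force: [0.2, 1.4, 1.4]
opening: 0.0151
```

```bash
cat > lv.py <<'E'
from station import r
import numpy as np
o=r.get_obs();print(o["time_s"],o["tool_pos"].round(4),o["ee_rot"].round(3),o["ft_force"].round(1),o["opening"])
P=np.array([.4544,-.2100]);v=o["tool_pos"][:2]-P;R=.0751;a0=np.arctan2(v[1],v[0]);base=np.radians(105.1)
print("R",np.hypot(*v),"lever",a0-base,"yaw lag",a0-base-.263-(o["ee_rot"][2]-.519))
w0=o["ee_rot"][2]-.519+.263
for L in (.9,1,1.1,1.15,1.2,1.25,1.3,1.35,1.4,1.45,1.5,1.55):
    a=base+L; print(L,"wz",round(L-w0,3),((P+R*np.array([np.cos(a),np.sin(a)])-o["tool_pos"][:2])*1000).round(1))
E
python3 lv.py
```

```text
11.125 [ 0.3867 -0.1767  0.2015] [-3.142  0.     1.109] [0.2 1.4 1.4] 0.015088147193552275
R 0.07543287255681665 lever 0.850258312143886 yaw lag -0.0023165765340720235
0.9 wz 0.047 [-1.3 -3.5]
1 wz 0.147 [ -3.9 -10.6]
1.1 wz 0.247 [ -5.8 -17.8]
1.15 wz 0.297 [ -6.5 -21.5]
1.2 wz 0.347 [ -7.  -25.2]
1.25 wz 0.397 [ -7.3 -29. ]
1.3 wz 0.447 [ -7.4 -32.7]
1.35 wz 0.497 [ -7.3 -36.5]
1.4 wz 0.547 [ -7.1 -40.2]
1.45 wz 0.597 [ -6.6 -44. ]
1.5 wz 0.647 [ -6.  -47.7]
1.55 wz 0.697 [ -5.2 -51.3]
```

Call:
{"fn": "apply_moves", "kwargs": {"commands": [{"wx":0,"wy":0,"wz":0.075,"dx":-2.1,"dy":-5.4,"dz":0,"claw":8},{"wx":0,"wy":0,"wz":0.147,"dx":-3.9,"dy":-10.6,"dz":0,"claw":8},{"wx":0,"wy":0,"wz":0.222,"dx":-5.4,"dy":-16,"dz":0,"claw":8},{"wx":0,"wy":0,"wz":0.297,"dx":-6.5,"dy":-21.5,"dz":0,"claw":8},{"wx":0,"wy":0,"wz":0.372,"dx":-7.2,"dy":-27.1,"dz":0,"claw":8},{"wx":0,"wy":0,"wz":0.447,"dx":-7.4,"dy":-32.7,"dz":0,"claw":8},{"wx":0,"wy":0,"wz":0.522,"dx":-7.2,"dy":-38.3,"dz":0,"claw":8},{"wx":0,"wy":0,"wz":0.572,"dx":-6.9,"dy":-42.1,"dz":0,"claw":8}]}}

```text
time_s: 12.12
tool_pos: [0.3791, -0.2189, 0.2014]
ee_rot: [-3.14, -0.0, 1.682]
ft_force: [-3.4, 1.4, 3.1]
opening: 0.0156
```

```bash
python3 lv.py
```

```text
12.125 [ 0.3791 -0.2189  0.2014] [-3.14  -0.     1.682] [-3.4  1.4  3.1] 0.015648272736616724
R 0.07584626845537687 lever -4.858455716076014 yaw lag -6.284824461272796
0.9 wz -0.526 [ 6.4 38.6]
1 wz -0.426 [ 3.7 31.6]
1.1 wz -0.326 [ 1.8 24.3]
1.15 wz -0.276 [ 1.2 20.7]
1.2 wz -0.226 [ 0.7 16.9]
1.25 wz -0.176 [ 0.3 13.2]
1.3 wz -0.126 [0.2 9.4]
1.35 wz -0.076 [0.3 5.7]
1.4 wz -0.026 [0.5 1.9]
1.45 wz 0.024 [ 1.  -1.8]
1.5 wz 0.074 [ 1.6 -5.5]
1.55 wz 0.124 [ 2.4 -9.2]
```

The lever is at 1.425, so I'll ease it into the end stop.

Call:
{"fn": "apply_moves", "kwargs": {"commands": [{"wx":0,"wy":0,"wz":0.01,"dx":0.8,"dy":-1,"dz":0,"claw":8},{"wx":0,"wy":0,"wz":0.024,"dx":1,"dy":-1.8,"dz":0,"claw":8},{"wx":0,"wy":0,"wz":0.034,"dx":1.1,"dy":-2.6,"dz":0,"claw":8},{"wx":0,"wy":0,"wz":0.034,"dx":1.1,"dy":-2.6,"dz":0,"claw":8}]}}

```text
time_s: 12.62
tool_pos: [0.3795, -0.2215, 0.2014]
ee_rot: [-3.138, -0.001, 1.716]
ft_force: [-5.5, 0.3, 4.6]
opening: 0.0157
```

Call:
{"fn": "apply_moves", "kwargs": {"commands": [{"wx":0,"wy":0,"wz":0.01,"dx":0.2,"dy":-1,"dz":0,"claw":8},{"wx":0,"wy":0,"wz":0.01,"dx":0.2,"dy":-1.5,"dz":0,"claw":8}]}}

```text
time_s: 12.88
tool_pos: [0.3794, -0.222, 0.2013]
ee_rot: [-3.137, -0.003, 1.726]
ft_force: [-3.9, 6.3, 7.3]
opening: 0.0153
```

```bash
python3 lv.py|head -2
```

```text
12.875 [ 0.3794 -0.222   0.2013] [-3.137e+00 -3.000e-03  1.726e+00] [-3.9  6.3  7.3] 0.015304772640703188
R 0.07594054165775273 lever -4.817843051901976 yaw lag -6.287743746192141
```

The lever reads 1.465 and the resistance is rising. One more small nudge should confirm the stop, then I'll release and rise.

Call:
{"fn": "apply_moves", "kwargs": {"commands": [{"wx":0,"wy":0,"wz":0,"dx":0,"dy":-1,"dz":0,"claw":8},{"wx":0,"wy":0,"wz":0,"dx":0,"dy":-2,"dz":0,"claw":8}]}}

```text
time_s: 13.12
tool_pos: [0.3794, -0.2221, 0.2013]
ee_rot: [-3.138, -0.007, 1.726]
ft_force: [-3.2, 10.1, 8.7]
opening: 0.0153
```

Call:
{"fn": "apply_moves", "kwargs": {"commands": [{"wx":0,"wy":0,"wz":0,"dx":0,"dy":0,"dz":0,"claw":25},{"wx":0,"wy":0,"wz":0,"dx":0,"dy":0,"dz":0,"claw":45},{"wx":0,"wy":0,"wz":0,"dx":0,"dy":0,"dz":0,"claw":45},{"wx":0,"wy":0,"wz":0,"dx":0,"dy":0,"dz":20,"claw":45},{"wx":0,"wy":0,"wz":0,"dx":0,"dy":0,"dz":60,"claw":45},{"wx":0,"wy":0,"wz":0,"dx":0,"dy":0,"dz":110,"claw":45},{"wx":0,"wy":0,"wz":0,"dx":-30,"dy":40,"dz":150,"claw":45},{"wx":0,"wy":0,"wz":0,"dx":-50,"dy":80,"dz":150,"claw":45}]}}

```text
time_s: 14.12
tool_pos: [0.3297, -0.1425, 0.3544]
ee_rot: [-3.141, -0.002, 1.725]
ft_force: [0.7, 0.9, 0.5]
opening: 0.0449
```

Call:
{"fn": "apply_moves", "kwargs": {"commands": [{"wx":0,"wy":0,"wz":0,"dx":0,"dy":50,"dz":0,"claw":45},{"wx":0,"wy":0,"wz":0,"dx":0,"dy":100,"dz":0,"claw":45},{"wx":0,"wy":0,"wz":0,"dx":0,"dy":150,"dz":0,"claw":45},{"wx":0,"wy":0,"wz":0,"dx":0,"dy":200,"dz":0,"claw":45},{"wx":0,"wy":0,"wz":0,"dx":0,"dy":200,"dz":0,"claw":45}]}}

```text
time_s: 14.75
tool_pos: [0.3293, 0.0604, 0.3546]
ee_rot: [3.141, -0.003, 1.732]
ft_force: [-0.2, -0.4, -0.9]
opening: 0.0454
```

```bash
python3 - <<'E'
from h import *
from station import r
fs=r.grab_frame("scene");ft=r.grab_frame("top")
o=r.get_obs();print(o["time_s"],o["tool_pos"],o["ft_force"])
a=cv2.resize(fs["image"][245:345,330:430],None,fx=4,fy=4,interpolation=cv2.INTER_CUBIC)
b=cv2.resize(ft["image"][265:365,395:495],None,fx=4,fy=4,interpolation=cv2.INTER_CUBIC)
cv2.imwrite("pics/s6.png",np.hstack([a,b]))
h=cv2.cvtColor(ft["image"][315:375,395:470],cv2.COLOR_BGR2HSV)
m=((h[...,0]<8)|(h[...,0]>172))&(h[...,1]>150)&(h[...,2]>70)
y,x=np.nonzero(m);print(len(x)); p=plane(ft,x.mean()+395+.3,y.mean()+315+.2,.229); v=p[:2]-[.4544,-.21]
print("post",p,np.hypot(*v),"lever",(np.arctan2(v[1],v[0])-np.radians(105.1))%6.2832)
E
```

```text
14.85 [0.32971026 0.05760747 0.35445991] [ 0.44045625  0.59322571 -0.23506103]
55
post [ 0.37948832 -0.220313    0.229     ] 0.07561823805011841 lever 1.4440751379164052
```

View pics/s6.png

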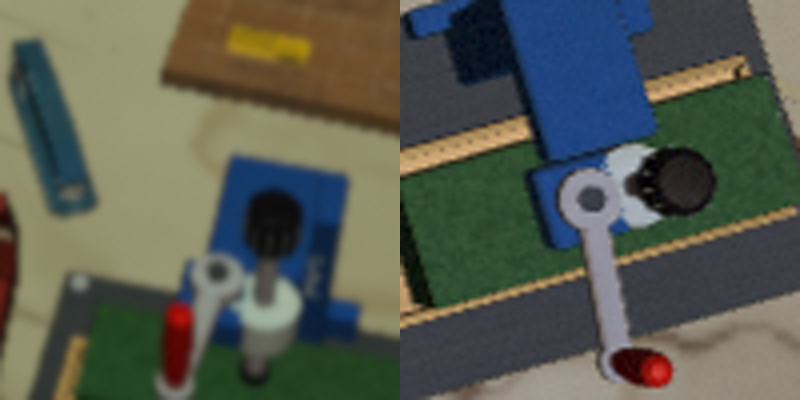

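The lever is home: 1.444 by camera, against a 1.45 stop. The foot (254,372) and knob (272,222) are where they were after the touch. Handing in.

```bash
python3 -c "
from station import r
print(r.job_done())"
```

```text
the job is handed in; nothing more can be done
None
```

The stop rod is down with its foot on the brick, and the clamp lever is swung fully round to the end stop. I handed the job in at about 14.9 s on the robot's clock.

- **Touch:** I gripped the knob and lowered the rod 22 mm. I then cut the grip to 4 N, so the knob would slip before the brick could be dented, and felt for contact in steps of about 1 mm. Contact came at about 25 mm of travel. The push rose from 2 N to about 6.3 N and then held level as the fingers slipped, which puts about 4.4 N on the foot, below the 10 N denting limit. That foot force is worked out from the push, not measured directly.
- **Lock:** I pinched the red post and swung it along its arc. The resistance rose to about 10 N with almost no further movement at the end stop.
- **Last checks:** With the arm clear, the camera puts the lever at 1.444 rad against the 1.45 stop. The fingers had read about 1.465 rad while pushing, which is within calibration error and arm flex. In the images the foot and knob had not moved since the touch. The two image estimates of the brick's top differed by about 10 mm, so contact rests on the force reading and the foot's position, not on those. The bystanders were not checked one by one, but the gripper only touched the knob and the post.

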